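Seal the rice keeper and zero its days dial

TASK

The rice keeper has just been refilled: press its lid down all round, corner by corner, until every corner is fully home, then turn the days dial on its sloping front anticlockwise all the way back to its zero stop and let go. Do not force the lid, and leave the other things on the counter where they are.

Things in the scene. Friction and masses are not known exactly. Their poses are not given: they have to be found in the camera images.
- tub: White airtight rice keeper, fixed, 120 (x) by 200 (y) mm, 170 mm high at the blue lid's fixed middle (84 mm wide in y, with a 4 mm strip on it); origin: centre of its underside on the table, z up. Lid corners at x +-32.5, y +-73 mm are pressed home singly; the lid cracks above about 60 N. On its -x side stands a console, 130 mm wide, out to x = -165 mm.
- dial_face (a point): Centre of the console's flat sloping face, 100 mm long up the slope, at tub x = -118 mm, 56 mm above the table; the face slopes at 37 degrees, facing the tub's -x and up. The days dial turns on it about this point. Axes as the tub's.
- corner1 (a joint): How far lid corner 1 has been pressed down, m: 0 = standing 8 mm proud of its seat, 0.008 = fully home, flush on its stop. It starts between 0 and 0.003. It slides straight down against a steady rubbing force of about 9 N and stays where it is left.
- corner1_top (a point): Centre of the flat top of lid corner 1 (the +x, +y corner in the tub's frame), a blue pad 59 by 58 mm; an orange band shows below it while it is proud. Moves down with the corner: 178 mm above the table when fully proud, 170 mm when home.
- corner2 (a joint): How far lid corner 2 has been pressed down, m: 0 = standing 8 mm proud of its seat, 0.008 = fully home, flush on its stop. It starts between 0 and 0.003. It slides straight down against a steady rubbing force of about 9 N and stays where it is left.
- corner2_top (a point): Centre of the flat top of lid corner 2 (the +x, -y corner in the tub's frame), a blue pad 59 by 58 mm; an orange band shows below it while it is proud. Moves down with the corner: 178 mm above the table when fully proud, 170 mm when home.
- corner3 (a joint): How far lid corner 3 has been pressed down, m: 0 = standing 8 mm proud of its seat, 0.008 = fully home, flush on its stop. It starts between 0 and 0.003. It slides straight down against a steady rubbing force of about 9 N and stays where it is left.
- corner3_top (a point): Centre of the flat top of lid corner 3 (the -x, +y corner in the tub's frame), a blue pad 59 by 58 mm; an orange band shows below it while it is proud. Moves down with the corner: 178 mm above the table when fully proud, 170 mm when home.
- corner4 (a joint): How far lid corner 4 has been pressed down, m: 0 = standing 8 mm proud of its seat, 0.008 = fully home, flush on its stop. It starts between 0 and 0.003. It slides straight down against a steady rubbing force of about 9 N and stays where it is left.
- corner4_top (a point): Centre of the flat top of lid corner 4 (the -x, -y corner in the tub's frame), a blue pad 59 by 58 mm; an orange band shows below it while it is proud. Moves down with the corner: 178 mm above the table when fully proud, 170 mm when home.
- dial (a joint): Days dial, rad: 0 = at its solid zero stop (pointer at the long red mark, up the slope towards the tub); grows clockwise as seen looking at its face, up to 4.7. Starts between 1.8 and 2.7: turn it anticlockwise, in more than one grasp. Friction about 0.12 N m; it stays where it is left.
- dial_grip (a point): Where to grip, on the dial's axis 34 mm out from the face: a black bar 62 mm long, 16 mm thick, 8 to 44 mm out from the face, on a grey disc of radius 33 mm (top 9 mm out). Frame turns with the dial: z out of the face along the axis (37 degrees from vertical), x along the bar to the end with the yellow pointer line, y across the bar.
- mug: Steel mug, 76 mm across, 90 mm high, with a side handle, loose; origin at the centre of its base. Bystander.
- sponge: Yellow block sponge 110 x 70 x 32 mm, loose; origin at the centre of its underside. Bystander.
- can: Green can, 66 mm across, 115 mm high, loose; origin at the centre of its base. Bystander.
- soap: Orange soap bottle, 64 mm across, 190 mm high, with a side handle, loose; origin at the centre of its base. Bystander.
- board: Green cutting board 160 x 240 x 12 mm lying flat, loose; origin at the centre of its underside. Bystander.
- spatula: Spatula, 260 mm long, lying on the counter, loose. Bystander.

How it is judged (in metres and radians):
On the way, in this order (a step that is already met when the one before it is completed fails the run):
1. all four lid corners are pressed home (within 1.8 mm of the stop) (value of joint each of corner1, corner2, corner3, corner4 above 0.0062 m), for 0.2 s.
2. then the days dial is back at its zero stop (within 0.045 rad) (value of joint dial below 0.045 rad), for 0.2 s.
At the end, for the whole second after the job is handed in: All four lid corners are pressed down at least 6.2 of their 8 mm, and the days dial rests within 0.045 rad (2.5 degrees) of its zero stop (all of step 1 and value of joint dial below 0.045 rad and velocity of joint dial between -0.05 and 0.05 rad/s); the robot touches nothing.
It fails at once if the lid is pushed with more than 60 N (contact force between anything else and corner1 above 60 N or contact force between anything else and corner2 above 60 N or contact force between anything else and corner3 above 60 N or contact force between anything else and corner4 above 60 N).
It fails at once if a bystander is shoved more than 30 mm (distance of any of mug, sponge, can, soap, board, spatula from where it was at the start of the episode above 0.03 m).
It fails at once if the mug, can or soap bottle is tipped over (angle between any of mug, can, soap's own z axis and vertical above 0.5 rad).
It also fails if it takes over 72 s, if anything falls off the work surface, if the arm or the gripper's body presses on something with over 40 N, if the wrist force passes 120 N, or if a joint passes its speed limit or range.

ROBOT

A 6-joint arm with a two-finger parallel gripper is mounted at the origin on the work surface. World frame = base frame: x ahead of the robot, y to its left, z up, the work surface at z = 0. Lengths are in mm, angles in rad, forces in N, time in s.
With the tool pointing down it reaches from about 350 to 975 mm from the base axis. Payload 7.1 kg.
Tool frame: the origin (TCP) lies at the very end of the fingers, on their centre line; the grasp point (between the pads) lies 19 mm behind it; z points along the fingers, y is the direction in which the jaws open and shut (so a half turn about z gives the same grasp; the last joint's range is limited). The gripper opens to 88 mm and grips with 3 to 60 N. Pads are 20 mm wide; open, the fingers measure 115 mm over their backs; the gripper's body (75 mm by 178 mm) begins 61 mm behind the grasp point.
Start: joints at [1.227, 0.423, 1.63, -0, 1.089, -0.019], TCP at [199.418, 592.315, 222.675] pointing down, gripper open.
Joint ranges: [-3, 3], [-0.9, 2.11], [0.09, 2.58], [-1.31, 4.45], [0.11, 2.69], [-2.54, 2.54]. Speed limits (rad/s): [2.39, 2.39, 3.01, 3.14, 3.14, 3.14].

INTERFACE

Orientations are given as a rotation vector (axis times angle).
In Python, from workcell import * gives the robot as it stands.
- The arm moves only by the tool play_rows, never from a script. Its argument "plan" is text: rows parted by semicolons, each of 7 numbers parted by spaces: the finger opening in cm, from 0 to 8.78, then the shift along the tool's x, y, z in cm, then the turn, a rotation vector about the tool's x, y, z in degrees. A call has 1 to 20 rows; each row shifts and turns the commanded pose from where the row before left it, along the tool's axes as they then stand; what a row does not reach is not made up. A row lasts 1/8 s, in which the tool goes at most 62.5 mm and 10.7 degrees, less where a joint would pass 70% of its speed; a pose out of reach is approached as far as the arm can. A call is refused whole if a number of a shift passes 6.25 or a number of a turn 10.7, either way. A call with a gripper value outside its range is refused whole. The fingers move at their own pace and stop on an object; the grip force is fixed at half the most. Time passes only in rows, so rows that do not move let the fingers close. It gives the time, the measured TCP pose, the force and the opening at its end, in the units of the state.
- get_obs(): the state, without advancing time (a new reading comes with each control period).
- get_image(name): name is "scene" or "top"; returns a dict with "pixels" (420x560x3 uint8, red, green, blue), "range_z" (420x560 float32, mm along the optical axis (not along the pixel's ray), 0 where there is no reading), "fx", "fy", "cx", "cy" (pixels), "distortion" ([k1, k2, p1, p2, k3] as OpenCV has them; the pictures are not rectified), "eye" and "attitude" of the camera in the world. Camera axes: x right, y down, z forward; pixel columns grow to the right and rows downward; lengths in mm; the calibration is good to about 2 mm. A picture is of the moment at which its call begins.
- close_job(): hands the job in, once; it reports no verdict.
The state is a dict: "t": time; "qpos": joint angles; "qvel": joint speeds; "joint_torque": joint torques, N m; "ee_pos": TCP position; "orientation": TCP orientation; "ft_force": force on the tool from outside, world axes, zero at the start; "moment": the same for the moment, N m; "width": finger opening in mm.
Only numpy, scipy, OpenCV 4.12 (cv2) and the standard library are available. Lean on these libraries where they do the work, as an engineer would, in place of code of your own. Each camera call takes 0.05 s, during which the arm holds its last target. There are 200 camera calls.

## Working session

There is one attempt and no reset: what is moved stays moved. The work goes in short steps, Python scripts to look and compute and a tool call to move; the robot and the scene stay as the last step left them, time stands still between calls to the robot, and variables do not carry over. Pictures are saved under pics/ and viewed, about 8 in all and at most 12, crops included, and the job is handed in when it is done.

Besides the shell and the picture viewer there is one more tool, called by a JSON object that holds its "fn" and its "kwargs". play_rows: Moves the arm, as the interface text tells. Its arguments: {"type":"object","properties":{"plan":{"type":"string"}},"required":["plan"]}

```bash
mkdir -p pics; ls; cat > h.py <<'E'
from workcell import *
import numpy as np, cv2
from scipy.spatial.transform import Rotation as R
def grab(n):
    im=get_image(n); cv2.imwrite(f'pics/_{n}.png',im['pixels'][:,:,::-1]); np.savez(f'pics/{n}.npz',**im); return im
def att(im):
    a=np.array(im['attitude'],float)
    return a if a.shape==(3,3) else R.from_rotvec(a).as_matrix()
def K(im): return np.array([[im['fx'],0,im['cx']],[0,im['fy'],im['cy']],[0,0,1]],float)
def cloud(im):
    h,w=im['range_z'].shape
    uv=np.stack(np.meshgrid(np.arange(w),np.arange(h)),-1).reshape(-1,1,2).astype(np.float64)
    n=cv2.undistortPoints(uv,K(im),np.array(im['distortion'],float)).reshape(h,w,2)
    z=im['range_z'][...,None]
    P=np.concatenate([n*z,z],-1)
    return P@att(im).T+np.array(im['eye'],float)
def proj(im,P):
    A=att(im); rv=cv2.Rodrigues(A.T)[0]; t=-A.T@np.array(im['eye'],float)
    return cv2.projectPoints(np.array(P,float).reshape(-1,1,3),rv,t,K(im),np.array(im['distortion'],float))[0].reshape(-1,2)
E
python3 - <<'E'
from h import *
for n in('scene','top'):
    im=grab(n); print(n,im['fx'],im['cx'],im['cy'],im['distortion'],im['eye'],im['attitude'])
a=cv2.imread('pics/_scene.png');b=cv2.imread('pics/_top.png')
cv2.imwrite('pics/a1.png',a);cv2.imwrite('pics/a2.png',b)
print(get_obs())
E
```

```text
pics
scene 464.23126296574327 284.89298848135763 212.0422463865386 [-0.05953409  0.          0.          0.          0.        ] [1248.15174238  455.52935309 1114.09511227] [-1.34344141 -2.33614074  0.82899519]
top 500.6246355700468 269.0167120960499 214.4628092985011 [-0.13493678  0.          0.          0.          0.        ] [ 320.88929938   47.62532839 1498.47286201] [-2.15430671  2.10157236 -0.20542522]
{'t': 0.1, 'qpos': array([ 1.22699059e+00,  4.23791141e-01,  1.63059491e+00, -2.13141064e-05,
        1.08860149e+00, -1.90409919e-02]), 'qvel': array([ 8.85408350e-05, -2.06714109e-03, -3.19154500e-03, -8.01251402e-04,
        1.14778809e-04, -5.04923053e-04]), 'joint_torque': array([ 1.04774041e-03, -5.45609951e+01, -2.74324393e+01,  6.45945640e-02,
        1.88739836e-02, -3.47449122e-05]), 'ee_pos': array([199.26610963, 591.85760003, 221.9700835 ]), 'orientation': array([-5.07847177e-01, -3.10003651e+00,  2.16030241e-03]), 'ft_force': array([0.28272288, 0.99788506, 0.32101491]), 'moment': array([-0.04887109,  0.02039994,  0.01421077]), 'width': 87.80180391061467}
```

View pics/a1.png

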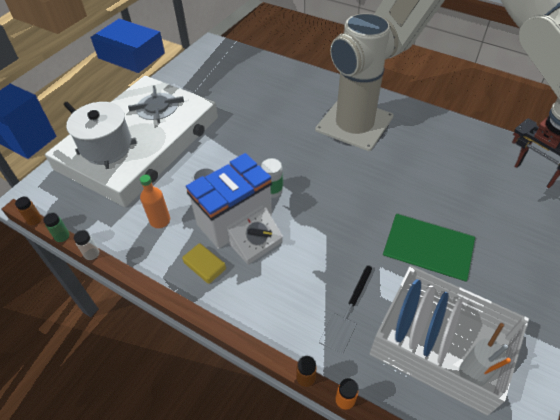

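View pics/a2.png

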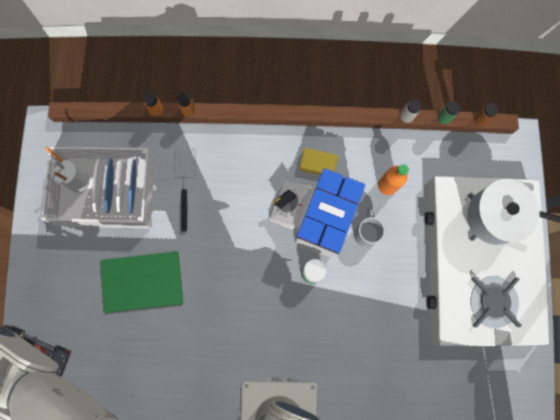

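Scene view: the tub's blue lid is at about (230,185) and the dial at (260,233). The sponge is at (204,262), the soap at (153,205), and the can at (272,178), close to the tub. In the top view the lid is at (331,210), the dial at (287,202) and the can at (314,271).

```bash
cat > m.py <<'E'
from h import *
from scipy import ndimage as nd
ims={n:dict(np.load(f'pics/{n}.npz')) for n in('scene','top')}
for n,im in ims.items():
    P=cloud(im); c=im['pixels'].astype(int); 
    m=(c[...,2]>c[...,0]+60)&(c[...,2]>c[...,1]+40)&(P[...,2]>150)&(P[...,2]<195)&(np.hypot(P[...,0]-550,P[...,1]+80)<250)
    l,k=nd.label(m)
    print(n)
    for i in range(1,k+1):
        q=P[l==i]
        if len(q)>80: print(len(q),np.median(q,0).round(1),q.min(0).round(),q.max(0).round())
    q=P[m][:,:2].astype(np.float32); r=cv2.minAreaRect(q); print(r, cv2.boxPoints(r).round())
    # console/dial region colours & heights
E
python3 m.py; python3 - <<'E'
import cv2
a=cv2.imread('pics/_scene.png')[135:290,145:305];b=cv2.imread('pics/_top.png')[140:290,245:405]
import numpy as np
a=cv2.resize(a,(480,465),interpolation=2);b=cv2.resize(b[:, :106],(318,450),interpolation=2)
o=np.zeros((465,800,3),np.uint8);o[:,:480]=a;o[:450,480:798]=b
cv2.imwrite('pics/a3.png',o)
E
```

```text
scene
2331 [ 598.  -120.4  173.9] [ 474. -217.  155.] [705. -33. 183.]
((588.8795776367188, -124.39420318603516), (128.64834594726562, 202.36087036132812), 69.1633071899414) [[ 471. -149.]
 [ 661. -221.]
 [ 706. -100.]
 [ 517.  -28.]]
top
3031 [ 582.1 -127.2  173.5] [ 472. -222.  150.] [700. -36. 185.]
((587.255859375, -128.21139526367188), (124.14063262939453, 206.40408325195312), 69.13622283935547) [[ 469. -149.]
 [ 662. -223.]
 [ 706. -107.]
 [ 513.  -33.]]
```

View pics/a3.png

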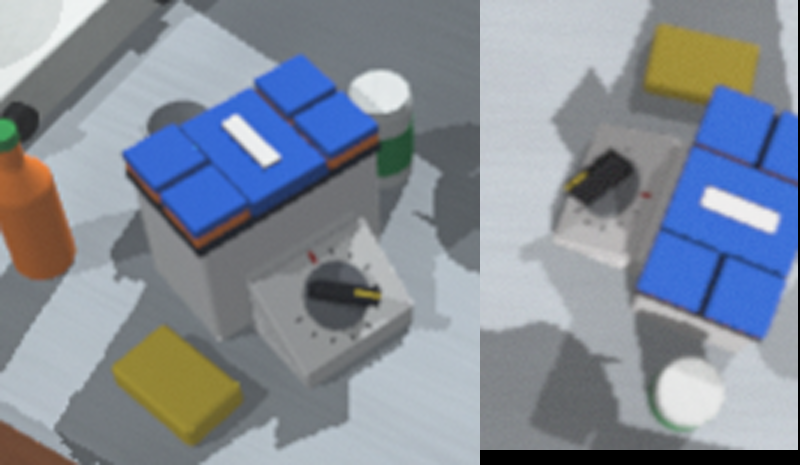

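The crop shows all four corners proud, with orange bands visible. The red mark is up-slope and the yellow pointer is at scene (268,233), about 2.3 rad clockwise of it. Next I'll check the dial position and angle numerically.

```bash
cat >> h.py <<'E'
T0=np.array([588.,-126.5,0]); Y=np.deg2rad(-20.85)
ty=np.array([np.cos(Y),np.sin(Y),0]); tx=np.array([ty[1],-ty[0],0]); RT=np.stack([tx,ty,[0,0,1]],1)
w=lambda p: T0+RT@np.array(p,float)
s,c_=np.sin(np.deg2rad(37)),np.cos(np.deg2rad(37))
n=RT@[-s,0,c_]; up=RT@[c_,0,s]; D=w([-118,0,56])
E
cat > m2.py <<'E'
from h import *
print('tx',tx,'ty',ty,'D',D,'n',n)
for k,(x,y) in {1:(32.5,73),2:(32.5,-73),3:(-32.5,73),4:(-32.5,-73)}.items(): print(k,w([x,y,170]).round(1))
for nm in('scene','top'):
    im=dict(np.load(f'pics/{nm}.npz')); P=cloud(im); c=im['pixels'].astype(int)
    L=(P-T0)@RT; F=(P-D)@np.stack([up,ty,n],1)
    face=(abs(L[...,0]+118)<35)&(abs(L[...,1])<58)&(np.hypot(F[...,0],F[...,1])>37)&(abs(F[...,2])<20)
    q=F[face]; A=np.c_[q[:,:2],np.ones(len(q))]; print(nm,'face plane',np.linalg.lstsq(A,q[:,2],rcond=None)[0].round(3),len(q))
    near=np.linalg.norm(P-D,axis=-1)<75
    blk=near&(c.max(-1)<60)&(F[...,2]>25)&(np.hypot(F[...,0],F[...,1])<45)
    q=F[blk]; r=cv2.minAreaRect(q[:,:2].astype(np.float32)); print('bar',len(q),r,np.median(q,0).round(1))
    yel=near&(c[...,0]>c[...,2]+50)&(c[...,1]>c[...,2]+30)&(F[...,2]>0)&(np.hypot(F[...,0],F[...,1])<45)
    q=F[yel]; print('yellow',len(q),q.mean(0).round(1),'theta',np.arctan2(-q[:,1].mean(),q[:,0].mean()))
    v,u=np.nonzero(yel); print('uv',u.mean(),v.mean())
    for th in(1.8,2.0,2.2,2.4,2.6):
        d=np.cos(th)*up-np.sin(th)*ty; print(th,proj(im,[D+n*44+d*20,D+n*44+d*31,D]).round(1).tolist())
    red=near&(c[...,0]>c[...,1]+50)&(c[...,1]<c[...,2]+30)
    print('red',F[red].mean(0).round(1) if red.any() else None)
E
python3 m2.py
```

```text
tx [-0.35592262 -0.93451543  0.        ] ty [ 0.93451543 -0.35592262  0.        ] D [629.99886873 -16.22717912  56.        ] n [0.21419958 0.56240543 0.79863551]
1 [ 644.7 -182.9  170. ]
2 [ 508.2 -130.9  170. ]
3 [ 667.8 -122.1  170. ]
4 [531.3 -70.1 170. ]
scene face plane [ 0.012 -0.001  0.063] 673
bar 109 ((-0.2523517608642578, 1.5125904083251953), (60.136940002441406, 15.625163078308105), 51.004032135009766) [ 4.3  8.6 42.7]
yellow 17 [-10.7 -14.5  44.2] theta 2.204731802135136
uv 266.8235294117647 232.52941176470588
1.8 [[267.1, 229.7], [270.7, 228.5], [255.6, 233.4]]
2.0 [[267.4, 231.1], [271.2, 230.7], [255.6, 233.4]]
2.2 [[267.5, 232.6], [271.2, 232.9], [255.6, 233.4]]
2.4 [[267.3, 234.0], [270.9, 235.1], [255.6, 233.4]]
2.6 [[266.8, 235.3], [270.2, 237.2], [255.6, 233.4]]
red None
top face plane [ 0.027  0.011 -2.433] 469
bar 109 ((5.251748085021973, 0.10181808471679688), (60.71514892578125, 17.853784561157227), 52.608131408691406) [10.5  1.8 37.4]
yellow 14 [-10.1 -13.1  40.8] theta 2.2257620452144695
uv 276.57142857142856 199.78571428571428
1.8 [[276.6, 201.7], [274.5, 204.9], [288.3, 201.8]]
2.0 [[275.8, 201.0], [273.3, 203.9], [288.3, 201.8]]
2.2 [[275.1, 200.2], [272.3, 202.6], [288.3, 201.8]]
2.4 [[274.7, 199.2], [271.6, 201.0], [288.3, 201.8]]
2.6 [[274.5, 198.1], [271.3, 199.3], [288.3, 201.8]]
red None
```

{"fn": "play_rows", "kwargs": {"plan": "0 -3.75 -3.7 0 0 0 0;0 -3.75 -3.7 0 0 0 0;0 -3.75 -3.7 0 0 0 0;0 -3.75 -3.7 0 0 0 0;0 -3.75 -3.7 0 0 0 0;0 -3.75 -3.7 0 0 0 0;0 -3.75 -3.7 0 0 0 0;0 -3.75 -3.7 0 0 0 0;0 -3.75 -3.7 0 0 0 0;0 -3.75 -3.7 0 0 0 0;0 -3.75 -3.7 0 0 0 0;0 -3.75 -3.7 0 0 0 0;0 -3.75 -3.7 0 0 0 0;0 -3.75 -3.7 0 0 0 0;0 0 0 0 0 0 0"}}

```text
t: 1.98
ee_pos: [532.8, -68.8, 222.3]
orientation: [0.514, 3.099, -0.0]
ft_force: [-0.4, -1.1, 0.4]
width: 0.6
```

```bash
cat > go.py <<'E'
from h import *
import sys,json
o=get_obs(); p=np.array(o['ee_pos']); A=R.from_rotvec(o['orientation']).as_matrix()
open('log.txt','a').write(json.dumps([list(map(float,o['qpos'])),list(map(float,p)),list(map(float,o['orientation']))])+'\n')
print('p',p.round(1),'f',np.round(o['ft_force'],1),'z',A[:,2].round(3),'x',A[:,0].round(3),'q',np.round(o['qpos'],2),'wd',round(o['width'],1),'t',o['t'])
C={1:(32.5,73),2:(32.5,-73),3:(-32.5,73),4:(-32.5,-73)}
for k in C: print(k,'shift cm',((w([*C[k],p[2]])-p)@A/10).round(2))
E
python3 go.py
```

```text
p [532.8 -68.8 222.3] f [-0.4 -1.1  0.4] z [ 0. -0. -1.] x [-0.946  0.323 -0.   ] q [-0.15  0.3   1.82 -0.    1.02 -1.39] wd 0.6 t 1.975
1 shift cm [-1.427e+01 -7.180e+00  1.000e-02]
2 shift cm [ 0.32 -6.66  0.  ]
3 shift cm [-1.45e+01 -6.80e-01  1.00e-02]
4 shift cm [ 0.09 -0.17 -0.  ]
```

{"fn": "play_rows", "kwargs": {"plan": "0 0.1 -0.15 2 0 0 0;0 0 0 2 0 0 0;0 0 0 0 0 0 0;0 0 0 0.2 0 0 0;0 0 0 0.2 0 0 0;0 0 0 0.2 0 0 0;0 0 0 0.2 0 0 0;0 0 0 0 0 0 0;0 0 0 0 0 0 0"}}

```text
t: 3.1
ee_pos: [530.5, -67.2, 175.3]
orientation: [0.508, 3.1, 0.0]
ft_force: [-2.0, 0.6, 5.6]
width: 0.5
```

{"fn": "play_rows", "kwargs": {"plan": "0 0 0 0.1 0 0 0;0 0 0 0.1 0 0 0;0 0 0 0.1 0 0 0;0 0 0 0 0 0 0"}}

```text
t: 3.6
ee_pos: [530.5, -67.2, 172.5]
orientation: [0.508, 3.099, 0.0]
ft_force: [-2.7, 0.8, 7.4]
width: 0.6
```

{"fn": "play_rows", "kwargs": {"plan": "0 0 0 0.1 0 0 0;0 0 0 0.1 0 0 0;0 0 0 0 0 0 0"}}

```text
t: 3.98
ee_pos: [530.5, -67.2, 170.5]
orientation: [0.508, 3.1, 0.0]
ft_force: [-2.5, 0.6, 7.4]
width: 0.5
```

{"fn": "play_rows", "kwargs": {"plan": "0 0 0 0.05 0 0 0;0 0 0 0.05 0 0 0;0 0 0 0 0 0 0"}}

```text
t: 4.35
ee_pos: [530.6, -67.2, 170.2]
orientation: [0.508, 3.099, 0.0]
ft_force: [-5.7, 1.8, 13.7]
width: 0.5
```

{"fn": "play_rows", "kwargs": {"plan": "0 0 0 0.05 0 0 0;0 0 0 0.05 0 0 0;0 0 0 0 0 0 0"}}

```text
t: 4.72
ee_pos: [530.6, -67.2, 170.1]
orientation: [0.508, 3.099, 0.0]
ft_force: [-7.8, 1.2, 22.6]
width: 0.8
```

{"fn": "play_rows", "kwargs": {"plan": "0 0 0 -1 0 0 0;0 0 0 -1.2 0 0 0;0 0.1 -3.2 0 0 0 0;0 0.1 -3.2 0 0 0 0;0 0 0 0 0 0 0;0 0 0 0.6 0 0 0;0 0 0 0.4 0 0 0;0 0 0 0.15 0 0 0;0 0 0 0.15 0 0 0;0 0 0 0.15 0 0 0;0 0 0 0.15 0 0 0;0 0 0 0.15 0 0 0;0 0 0 0.15 0 0 0;0 0 0 0.15 0 0 0;0 0 0 0.1 0 0 0;0 0 0 0 0 0 0"}}

```text
t: 6.72
ee_pos: [508.1, -126.8, 170.1]
orientation: [0.508, 3.1, 0.001]
ft_force: [-6.4, 2.6, 20.5]
width: 0.3
```

```bash
python3 go.py
```

```text
p [ 508.1 -126.8  170.1] f [-6.4  2.6 20.5] z [ 0.  0. -1.] x [-0.948  0.319 -0.   ] q [-0.27  0.35  1.89  0.    0.9  -1.51] wd 0.3 t 6.725
1 shift cm [-14.73  -0.96   0.  ]
2 shift cm [-0.14 -0.39 -0.  ]
3 shift cm [-1.498e+01  5.540e+00  1.000e-02]
4 shift cm [-0.4   6.11  0.  ]
```

Corner 2 is home: z 170.1 and about 20 N. Corner 1 is next; I'll clear the 174 mm strip on the way.

{"fn": "play_rows", "kwargs": {"plan": "0 0 0 -1 0 0 0;0 0 0 -1.2 0 0 0;0 -4.9 -0.3 0 0 0 0;0 -4.9 -0.35 0 0 0 0;0 -4.9 -0.3 0 0 0 0;0 0 0 0 0 0 0;0 0 0 0.6 0 0 0;0 0 0 0.4 0 0 0;0 0 0 0.15 0 0 0;0 0 0 0.15 0 0 0;0 0 0 0.15 0 0 0;0 0 0 0.15 0 0 0;0 0 0 0.15 0 0 0;0 0 0 0.15 0 0 0;0 0 0 0.15 0 0 0;0 0 0 0.1 0 0 0;0 0 0 0 0 0 0"}}

```text
t: 8.85
ee_pos: [643.7, -182.9, 170.3]
orientation: [-0.508, -3.1, -0.0]
ft_force: [-6.3, 1.7, 11.3]
width: 0.5
```

```bash
python3 go.py
```

```text
p [ 643.7 -182.9  170.3] f [-6.3  1.7 11.3] z [-0.  0. -1.] x [-0.948  0.319  0.   ] q [-0.29  0.54  1.56  0.    1.04 -1.54] wd 0.5 t 8.85
1 shift cm [-0.09  0.03 -0.  ]
2 shift cm [1.45e+01 6.10e-01 1.00e-02]
3 shift cm [-0.35  6.53  0.  ]
4 shift cm [1.424e+01 7.100e+00 1.000e-02]
```

{"fn": "play_rows", "kwargs": {"plan": "0 0 0 0.1 0 0 0;0 0 0 0 0 0 0"}}

```text
t: 9.1
ee_pos: [643.7, -182.9, 170.3]
orientation: [-0.508, -3.1, -0.0]
ft_force: [-7.6, 2.5, 16.0]
width: 0.5
```

{"fn": "play_rows", "kwargs": {"plan": "0 0 0 -1 0 0 0;0 0 0 -1.3 0 0 0;0 -0.2 3.2 0 0 0 0;0 -0.2 3.2 0 0 0 0;0 0 0 0 0 0 0;0 0 0 0.6 0 0 0;0 0 0 0.4 0 0 0;0 0 0 0.15 0 0 0;0 0 0 0.15 0 0 0;0 0 0 0.15 0 0 0;0 0 0 0.15 0 0 0;0 0 0 0.15 0 0 0;0 0 0 0.15 0 0 0;0 0 0 0.15 0 0 0;0 0 0 0.15 0 0 0;0 0 0 0.1 0 0 0;0 0 0 0 0 0 0"}}

```text
t: 11.22
ee_pos: [668.4, -124.3, 170.3]
orientation: [0.508, 3.099, -0.001]
ft_force: [-6.8, -0.0, 16.4]
width: 0.4
```

```bash
python3 go.py
```

```text
p [ 668.4 -124.3  170.3] f [-6.8 -0.  16.4] z [ 0.001 -0.001 -1.   ] x [-0.948  0.319 -0.001] q [-0.2   0.56  1.54 -0.    1.05 -1.45] wd 0.4 t 11.225
1 shift cm [ 0.38 -6.31  0.  ]
2 shift cm [ 1.497e+01 -5.740e+00 -1.000e-02]
3 shift cm [ 0.13  0.19 -0.  ]
4 shift cm [ 1.472e+01  7.600e-01 -1.000e-02]
```

{"fn": "play_rows", "kwargs": {"plan": "0 0 0 -2 0 0 0;0 0 0 -3 0 0 0;0 0 3 -3 0 0 0;4 0 4 0 5 0 0;4 0 4 0 5 0 0;4 0 4 0 5 0 0;4 0 4 0 5 0 0;4 0 0 0 0 0 0"}}

```text
t: 12.22
ee_pos: [728.6, 58.7, 225.1]
orientation: [-0.483, -3.0, 0.53]
ft_force: [-0.6, -0.2, -0.5]
width: 39.9
```

```bash
python3 go.py; cat > kin.py <<'E'
from h import *
import json
from scipy.optimize import least_squares
Ry=lambda a:R.from_euler('y',a).as_matrix(); Rz=lambda a:R.from_euler('z',a).as_matrix()
def fk(q,k):
    d1,L1,a,L2,L6=k
    A=Rz(q[0])@Ry(q[1]+q[2])
    W=Rz(q[0])@(np.array([0,0,d1])+Ry(q[1])@[0,0,L1])+A@[a,0,L2]
    O=A@Rz(q[3])@Ry(q[4])@Rz(q[5]+np.pi/2)
    return W+O@[0,0,L6],O
dat=[json.loads(l) for l in open('log.txt')]
dat.append([[1.227,.423,1.63,0,1.089,-.019],[199.418,592.315,222.675],[-5.07847177e-01, -3.10003651e+00,  2.16030241e-03]])
f=lambda k: np.concatenate([fk(q,k)[0]-p for q,p,o in dat])
s_=least_squares(f,[250,450,0,400,250]); k=s_.x
E
cat > plan.py <<'E'
from kin import *
print(k.round(1),'res',np.abs(s_.fun).max(), 'oriErr',max(np.abs(fk(q,k)[1]-R.from_rotvec(o).as_matrix()).max() for q,p,o in dat))
lo=np.array([-3,-.9,.09,-1.31,.11,-2.54]);hi=np.array([3,2.11,2.58,4.45,2.69,2.54])
def ik(p,O,q0):
    def g(q):
        P,o=fk(q,k); return np.r_[(P-p)/100,(o-O).ravel()]
    r=least_squares(g,q0); return r.x,np.abs(r.fun).max()
q0=np.array(dat[-2][0])
for flip in(0,1):
    q=q0.copy()
    for th in np.arange(2.25,-.16,-.2):
        x=np.cos(th)*up-np.sin(th)*ty; x=-x if flip else x
        O=np.stack([x,np.cross(-n,x),-n],1)
        best=None
        for d6 in (q[5],q[5]+1.5,q[5]-1.5):
            qq=q.copy(); qq[5]=d6; r=ik(D+n*16,O,qq)
            if best is None or r[1]<best[1]-1e-6: best=r
        q=best[0]; print(flip,round(th,2),q.round(2),'err %.4f'%best[1],'OK' if ((q>lo)&(q<hi)).all() else 'x')
E
python3 plan.py; python3 - <<'E'
from h import *
im=grab('scene')
a=cv2.resize(im['pixels'][135:290,145:305,::-1],(640,620)[:2],interpolation=2)[:600]
cv2.imwrite('pics/a4.png',a)
E
```

```text
p [728.6  58.7 225.1] f [-0.6 -0.2 -0.5] z [-0.109 -0.325 -0.939] x [-0.949  0.314  0.002] q [ 0.19  0.67  1.25 -0.31  1.41 -0.98] wd 39.9 t 12.225
1 shift cm [  0.38 -24.02   8.76]
2 shift cm [ 14.96 -23.4    8.57]
3 shift cm [  0.09 -17.92   6.54]
4 shift cm [ 14.68 -17.3    6.34]
[270.  556.5  65.4 480.3 273.8] res 11.940141504274791 oriErr 0.000987713360169464
0 2.25 [ 0.21  0.79  1.52 -0.56  1.27 -0.03] err 0.0000 OK
0 2.05 [ 0.21  0.79  1.52 -0.56  1.27 -0.23] err 0.0000 OK
0 1.85 [ 0.21  0.79  1.52 -0.56  1.27 -0.43] err 0.0000 OK
0 1.65 [ 0.21  0.79  1.52 -0.56  1.27 -0.63] err 0.0000 OK
0 1.45 [ 0.21  0.79  1.52 -0.56  1.27 -0.83] err 0.0000 OK
0 1.25 [ 0.21  0.79  1.52 -0.56  1.27 -1.03] err 0.0000 OK
0 1.05 [ 0.21  0.79  1.52 -0.56  1.27 -1.23] err 0.0000 OK
0 0.85 [ 0.21  0.79  1.52 -0.56  1.27 -1.43] err 0.0000 OK
0 0.65 [ 0.21  0.79  1.52 -0.56  1.27 -1.63] err 0.0000 OK
0 0.45 [ 0.21  0.79  1.52 -0.56  1.27 -1.83] err 0.0000 OK
0 0.25 [ 0.21  0.79  1.52 -0.56  1.27 -2.03] err 0.0000 OK
0 0.05 [ 0.21  0.79  1.52 -0.56  1.27 -2.23] err 0.0000 OK
0 -0.15 [ 0.21  0.79  1.52 -0.56  1.27 -2.43] err 0.0000 OK
1 2.25 [ 0.21  0.79  1.52 -0.56  1.27 -3.17] err 0.0000 x
1 2.05 [ 0.21  0.79  1.52 -0.56  1.27 -3.37] err 0.0000 x
1 1.85 [ 0.21  0.79  1.52 -0.56  1.27 -3.57] err 0.0000 x
1 1.65 [ 0.21  0.79  1.52 -0.56  1.27 -3.77] err 0.0000 x
1 1.45 [ 0.21  0.79  1.52 -0.56  1.27 -3.97] err 0.0000 x
1 1.25 [ 0.21  0.79  1.52 -0.56  1.27 -4.17] err 0.0000 x
1 1.05 [ 0.21  0.79  1.52 -0.56  1.27 -4.37] err 0.0000 x
1 0.85 [ 0.21  0.79  1.52 -0.56  1.27 -4.57] err 0.0000 x
1 0.65 [ 0.21  0.79  1.52 -0.56  1.27 -4.77] err 0.0000 x
1 0.45 [ 0.21  0.79  1.52 -0.56  1.27 -4.97] err 0.0000 x
1 0.25 [ 0.21  0.79  1.52 -0.56  1.27 -5.17] err 0.0000 x
1 0.05 [ 0.21  0.79  1.52 -0.56  1.27 -5.37] err 0.0000 x
1 -0.15 [ 0.21  0.79  1.52 -0.56  1.27 -5.57] err 0.0000 x
```

View pics/a4.png

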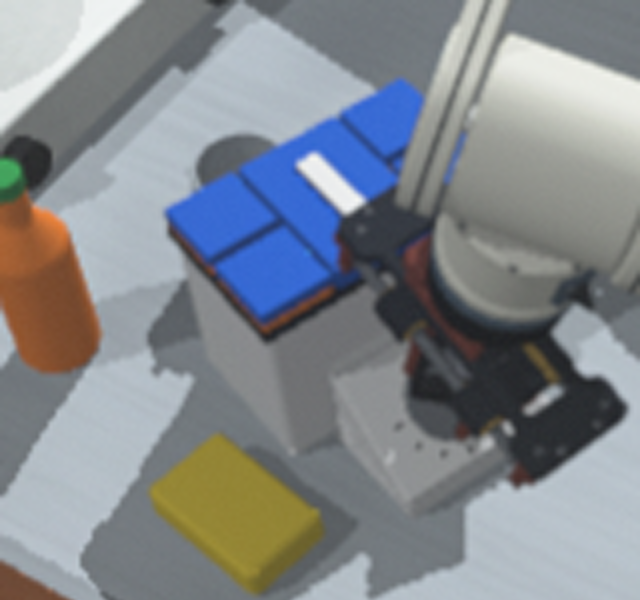

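The picture shows the pads about level with the middle section, though a thin orange edge still shows under the near corners. I'll check the pad heights against the middle section using depth.

```bash
python3 - <<'E'
from h import *
def rep(im,tag):
    P=cloud(im); c=im['pixels'].astype(int); L=(P-T0)@RT
    blue=(c[...,2]>c[...,0]+60)&(c[...,2]>c[...,1]+40)&(abs(L[...,2]-174)<14)
    o=[]
    for nm,x,y in(('1',32.5,73),('2',32.5,-73),('3',-32.5,73),('4',-32.5,-73),('mid',-38,0),('mid+',38,0)):
        m=blue&(abs(L[...,0]-x)<(19 if nm[0]!='m' else 12))&(abs(L[...,1]-y)<20); q=L[m][:,2]
        o.append((nm,len(q),round(float(np.mean(q)),1) if len(q) else None))
    print(tag,o)
for n_ in('scene','top'): rep(dict(np.load(f'pics/{n_}.npz')),n_+' (file)')
E
python3 - <<'E'
from h import *
im=grab('top')
E
python3 - <<'E'
from h import *
im=dict(np.load('pics/top.npz'));P=cloud(im); c=im['pixels'].astype(int); L=(P-T0)@RT
blue=(c[...,2]>c[...,0]+60)&(c[...,2]>c[...,1]+40)&(abs(L[...,2]-174)<14)
for nm,x,y in(('1',32.5,73),('2',32.5,-73),('3',-32.5,73),('4',-32.5,-73),('mid',-38,0),('mid+',38,0)):
    q=L[blue&(abs(L[...,0]-x)<16)&(abs(L[...,1]-y)<20)][:,2]; print(nm,len(q),q.mean().round(1) if len(q) else None)
E
```

```text
scene (file) [('1', 148, 169.4), ('2', 121, 169.3), ('3', 161, 169.4), ('4', 4, 169.5), ('mid', 2, 170.0), ('mid+', 64, 169.3)]
top (file) [('1', 197, 177.0), ('2', 212, 175.5), ('3', 191, 176.2), ('4', 208, 175.2), ('mid', 107, 169.7), ('mid+', 95, 169.2)]
1 164 169.3
2 174 169.0
3 166 169.3
4 171 169.1
mid 136 168.9
mid+ 127 169.3
```

All four pads now read flush with the middle in both depth views, at 169.0–169.5 against 168.9–170.0 mm. The fitted joint model says the dial pose is in range. Now I'll turn the tool square to the dial face.

```bash
cat > dg.py <<'E'
from h import *
import sys
def tgt(th,flip=0):
    x=np.cos(th)*up-np.sin(th)*ty; x=-x if flip else x
    return np.stack([x,np.cross(-n,x),-n],1)
def rep(th,out,flip=0):
    o=get_obs(); p=np.array(o['ee_pos']); A=R.from_rotvec(o['orientation']).as_matrix()
    print('turn deg',np.rad2deg(R.from_matrix(A.T@tgt(th,flip)).as_rotvec()).round(2),'shift cm',((D+n*out-p)@A/10).round(2),'out',round(float((p-D)@n),1),'f tool',(A.T@np.array(o['ft_force'])).round(1),'m',(A.T@np.array(o['moment'])).round(2),'theta tool',np.arctan2(-A[:,0]@ty,A[:,0]@up).round(3),'q',np.round(o['qpos'],2),'w',round(o['width'],1),'t',o['t'])
rep(float(sys.argv[1]),float(sys.argv[2]),int(sys.argv[3]) if len(sys.argv)>3 else 0)
E
python3 dg.py 2.22 70
```

```text
turn deg [16.8  -4.47 38.96] shift cm [ 6.9  -1.39 12.74] out 197.6 f tool [ 0.6 -0.1 -0.1] m [-0.17  0.04  0.01] theta tool 1.538 q [ 0.19  0.67  1.25 -0.31  1.41 -0.98] w 40.0 t 12.325
```

{"fn": "play_rows", "kwargs": {"plan": "8.5 0 0 0 4.2 -1.12 9.74;8.5 0 0 0 4.2 -1.12 9.74;8.5 0 0 0 4.2 -1.12 9.74;8.5 0 0 0 4.2 -1.12 9.74;8.5 0 0 0 0 0 0"}}

```text
t: 12.95
ee_pos: [728.5, 53.1, 226.6]
orientation: [1.407, 2.534, -0.96]
ft_force: [0.7, -0.6, -0.3]
width: 83.9
```

```bash
python3 dg.py 2.22 70
```

```text
turn deg [-0.04 -0.08 -0.02] shift cm [ 6.73 -2.24 12.65] out 196.4 f tool [-0.7  0.4  0.4] m [-0.15  0.13  0.01] theta tool 2.22 q [ 0.26  0.78  1.13 -0.51  1.63 -0.22] w 83.9 t 12.95
```

{"fn": "play_rows", "kwargs": {"plan": "8.5 2.25 -0.75 2 0 0 0;8.5 2.25 -0.75 3 0 0 0;8.5 2.25 -0.75 4 0 0 0;8.5 0 0 3.6 0 0 0;8.5 0 0 0 0 0 0"}}

```text
t: 13.58
ee_pos: [643.1, 22.2, 111.8]
orientation: [1.407, 2.536, -0.963]
ft_force: [1.1, 0.6, 0.9]
width: 85.0
```

```bash
python3 dg.py 2.22 17; python3 - <<'E'
from h import *
im=grab('scene'); a=cv2.resize(im['pixels'][165:285,185:345,::-1],(640,480),interpolation=2)
b=grab('top')['pixels'][150:270,230:350,::-1]; b=cv2.resize(b,(480,480),interpolation=2)
cv2.imwrite('pics/a5.png',cv2.resize(np.hstack([a,b]),(800,343)))
E
```

```text
turn deg [-0.2  -0.17  0.07] shift cm [-0.06  0.2   5.2 ] out 69.0 f tool [-0.5  0.7 -1.2] m [-0.11  0.16 -0.01] theta tool 2.219 q [ 0.25  0.78  1.44 -0.52  1.37 -0.08] w 85.0 t 13.575
```

View pics/a5.png

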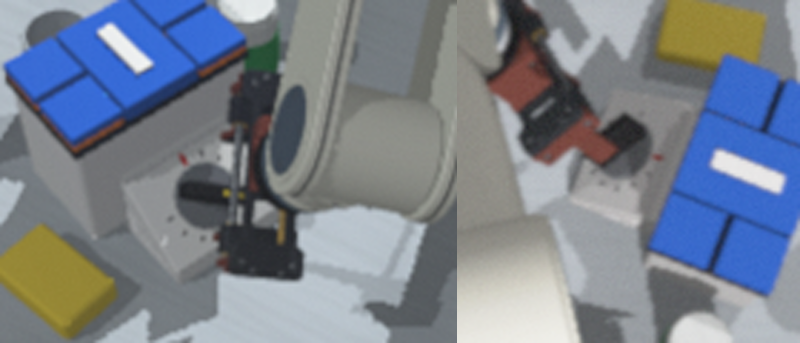

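The scene and top views show the open fingers lined up either side of the dial bar, with nothing else touched and the lid flush. I'll go in and grip.

{"fn": "play_rows", "kwargs": {"plan": "8.5 0 0.2 1.5 0 0 0;8.5 0 0 1.5 0 0 0;8.5 0 0 1.2 0 0 0;8.5 0 0 0.9 0 0 0;8.5 0 0 0 0 0 0;1 0 0 0 0 0 0;1 0 0 0 0 0 0;1 0 0 0 0 0 0;1 0 0 0 0 0 0;1 0 0 0 0 0 0;1 0 0 0 0 0 0"}}

```text
t: 15.05
ee_pos: [635.6, -3.4, 70.8]
orientation: [1.407, 2.532, -0.96]
ft_force: [-0.9, -0.1, 0.3]
width: 28.4
```

```bash
python3 dg.py 2.22 17
```

```text
turn deg [-0.03 -0.01 -0.06] shift cm [-0.08 -0.21  0.32] out 20.2 f tool [ 0.3 -0.9  0. ] m [-0.18  0.16 -0.04] theta tool 2.221 q [ 0.22  0.82  1.48 -0.55  1.29 -0.06] w 28.4 t 15.05
```

{"fn": "play_rows", "kwargs": {"plan": "1 0 -0.2 0.2 0 0 0;1 0 0 0 0 0 0;1 0 0 0 0 0 0;1 0 0 0 0 0 0"}}

```text
t: 15.55
ee_pos: [632.7, -5.8, 70.5]
orientation: [1.408, 2.532, -0.963]
ft_force: [-5.0, -2.3, 5.2]
width: 15.7
```

```bash
python3 dg.py 2.22 17
```

```text
turn deg [-0.16 -0.02 -0.06] shift cm [-0.09  0.08  0.1 ] out 18.0 f tool [-0.7 -7.3 -1.8] m [1.06 0.01 0.08] theta tool 2.221 q [ 0.22  0.82  1.49 -0.55  1.28 -0.06] w 15.7 t 15.55
```

{"fn": "play_rows", "kwargs": {"plan": "1 0 -0.06 0 0 0 -3;1 0 0 0 0 0 -6;1 0 0 0 0 0 -6;1 0 0 0 0 0 -6;1 0 0 0 0 0 -6;1 0 0 0 0 0 -6;1 0 0 0 0 0 -6;1 0 0 0 0 0 -6;1 0 0 0 0 0 -6;1 0 0 0 0 0 -6;1 0 0 0 0 0 -6;1 0 0 0 0 0 0"}}

```text
t: 17.05
ee_pos: [632.5, -6.0, 70.7]
orientation: [0.117, -2.758, 0.85]
ft_force: [-4.5, -2.5, 5.3]
width: 16.2
```

```bash
python3 dg.py 1.12 17
```

```text
turn deg [-0.07 -0.12 -0.11] shift cm [-0.14 -0.01  0.1 ] out 18.0 f tool [ 5.8 -4.3 -1.8] m [ 0.61  0.97 -0.14] theta tool 1.122 q [ 0.22  0.81  1.49 -0.55  1.28 -1.15] w 16.2 t 17.05
```

{"fn": "play_rows", "kwargs": {"plan": "6 0 0 0 0 0 0;6 0 0 0 0 0 0;6 0 0 0 0 0 0;6 0 0 0 0 0 0;6 0 0 0 0 0 0;6 0 0 -2 0 0 0;6 0 0 -2.5 0 0 0;6 0 0 0 0 0 0"}}

```text
t: 18.05
ee_pos: [644.8, 21.4, 108.7]
orientation: [0.118, -2.765, 0.849]
ft_force: [-0.1, -0.5, -0.4]
width: 59.9
```

{"fn": "play_rows", "kwargs": {"plan": "6 0 0 0 0 0 10.6;6 0 0 0 0 0 10.6;6 0 0 0 0 0 10.6;6 0 0 0 0 0 10.6;6 0 0 0 0 0 10.6;6 0 0 0 0 0 10.6;6 0 0 0 0 0 10.6;6 0 0 0 0 0 10.6;6 0 0 0 0 0 10.6;6 0 0 0 0 0 10.6;6 0 0 0 0 0 10.6;6 0 0 0 0 0 10.6;6 0 0 0 0 0 10.6;6 0 0 0 0 0 10.6;6 0 0 0 0 0 10.6;6 0 0 0 0 0 10.6;6 0 0 0 0 0 10.4;6 0 0 0 0 0 0"}}

```text
t: 20.3
ee_pos: [642.4, 19.6, 106.1]
orientation: [2.525, 0.11, -0.337]
ft_force: [0.3, 0.7, 0.3]
width: 60.1
```

```bash
sed -i 's/^n=RT.*/&\nD=D+np.array([-1.3,0.1,0])/' h.py; python3 dg.py 1.12 18 1
```

```text
turn deg [0.01 0.07 0.02] shift cm [-0.02  0.03  4.5 ] out 63.0 f tool [ 0.2 -0.3 -0.7] m [ 0.25  0.   -0.13] theta tool -2.022 q [ 0.25  0.79  1.44 -0.53  1.36  1.97] w 60.1 t 20.3
```

{"fn": "play_rows", "kwargs": {"plan": "6 0 0 1.5 0 0 0;6 0 0 1.5 0 0 0;6 0 0 1 0 0 0;6 0 0 0.5 0 0 0;1 0 0 0 0 0 0;1 0 0 0 0 0 0;1 0 0 0 0 0 0;1 0 0 0 0 0 0;1 0 0 0 0 0 0;1 0 0 0 0 0 0;1 0 0 0 0 0 0;1 0 0 0 0 0 0"}}

```text
t: 21.8
ee_pos: [633.3, -5.8, 70.9]
orientation: [2.525, 0.107, -0.335]
ft_force: [0.2, -2.1, 3.8]
width: 15.7
```

```bash
python3 dg.py 0 18 1
```

```text
turn deg [ 2.000e-02  4.000e-02 -6.428e+01] shift cm [-0.06 -0.02  0.07] out 18.7 f tool [-0.8  3.8 -1.9] m [-0.6  -0.15 -0.02] theta tool -2.02 q [ 0.22  0.81  1.49 -0.55  1.28  1.99] w 15.7 t 21.8
```

{"fn": "play_rows", "kwargs": {"plan": "1 0 0 0 0 0 -3;1 0 0 0 0 0 -6;1 0 0 0 0 0 -6;1 0 0 0 0 0 -6;1 0 0 0 0 0 -6;1 0 0 0 0 0 -6;1 0 0 0 0 0 -6;1 0 0 0 0 0 -6;1 0 0 0 0 0 -6;1 0 0 0 0 0 -6;1 0 0 0 0 0 -3;1 0 0 0 0 0 0"}}

```text
t: 23.3
ee_pos: [633.0, -5.5, 70.8]
orientation: [2.25, 1.429, -0.716]
ft_force: [0.5, -1.3, 3.9]
width: 16.0
```

```bash
python3 dg.py 0 18 1
```

```text
turn deg [-0.02  0.04 -4.28] shift cm [-0.03 -0.03  0.07] out 18.7 f tool [-3.1  1.1 -2.5] m [ 0.02 -0.69 -0.19] theta tool -3.067 q [ 0.22  0.81  1.49 -0.55  1.28  0.94] w 16.0 t 23.3
```

{"fn": "play_rows", "kwargs": {"plan": "1 0 0 0 0 0 -2;1 0 0 0 0 0 -1.3;1 0 0 0 0 0 -1;1 0 0 0 0 0 0"}}

```text
t: 23.8
ee_pos: [633.0, -5.5, 70.8]
orientation: [2.207, 1.52, -0.739]
ft_force: [-0.8, 0.2, 5.3]
width: 15.8
```

```bash
python3 dg.py 0 18 1
```

```text
turn deg [-0.03  0.03 -0.03] shift cm [-0.03 -0.03  0.07] out 18.7 f tool [-3.3 -0.8 -4.2] m [ 0.08 -0.65 -0.03] theta tool -3.141 q [ 0.22  0.81  1.49 -0.55  1.28  0.87] w 15.8 t 23.8
```

{"fn": "play_rows", "kwargs": {"plan": "1 0 0 0 0 0 -1;1 0 0 0 0 0 -1;1 0 0 0 0 0 0"}}

```text
t: 24.18
ee_pos: [633.1, -5.5, 70.8]
orientation: [2.186, 1.56, -0.749]
ft_force: [-0.5, -0.3, 5.2]
width: 15.8
```

```bash
python3 dg.py 0 18 1
```

```text
turn deg [-0.05  0.02  1.89] shift cm [-0.03 -0.03  0.07] out 18.7 f tool [-3.5 -0.4 -3.9] m [ 0.09 -0.61  0.64] theta tool 3.109 q [ 0.22  0.81  1.49 -0.55  1.28  0.83] w 15.8 t 24.175
```

{"fn": "play_rows", "kwargs": {"plan": "1 0 0 0 0 0 -1;1 0 0 0 0 0 -1;1 0 0 0 0 0 0"}}

```text
t: 24.55
ee_pos: [633.1, -5.3, 70.6]
orientation: [2.164, 1.604, -0.76]
ft_force: [0.1, 0.0, 5.7]
width: 16.4
```

```bash
python3 dg.py 0 18 1
```

```text
turn deg [-0.03 -0.01  3.98] shift cm [-0.05 -0.03  0.07] out 18.7 f tool [-3.4 -0.1 -4.6] m [ 0.27 -0.36  0.78] theta tool 3.072 q [ 0.22  0.81  1.49 -0.55  1.28  0.79] w 16.4 t 24.55
```

The moment rose to 0.6–0.8 N m within a degree or two of zero, against about 0.15 while turning, so the dial is on its stop. Releasing and backing off.

{"fn": "play_rows", "kwargs": {"plan": "6 0 0 0 0 0 0;6 0 0 0 0 0 0;6 0 0 0 0 0 0;6 0 0 0 0 0 0;6 0 0 0 0 0 0;6 0 0 -2 0 0 0;6 0 0 -4 0 0 0;6 0 0 -6 0 0 0;6 0 0 -6 0 0 0;6 0 0 -6 0 0 0;6 0 0 0 0 0 0"}}

```text
t: 25.92
ee_pos: [687.2, 133.4, 268.0]
orientation: [2.163, 1.607, -0.745]
ft_force: [0.5, 0.0, -0.2]
width: 60.1
```

```bash
python3 dg.py 0 18 1; python3 - <<'E'
from h import *
im=grab('scene'); a=cv2.resize(im['pixels'][165:285,185:345,::-1],(640,480),interpolation=2)
t=grab('top');b=t['pixels'][150:270,230:350,::-1]; b=cv2.resize(b,(480,480),interpolation=2)
cv2.imwrite('pics/a6.png',cv2.resize(np.hstack([a,b]),(800,343)))
for im in(im,t):
    for th in(0,.1,.3): print(th,proj(im,[D+n*44+(np.cos(th)*up-np.sin(th)*ty)*r for r in(10,20,31)]).round(1).tolist())
E
```

```text
turn deg [ 0.44 -0.38  3.92] shift cm [-0.21 -0.35 24.79] out 265.9 f tool [0.3 0.5 0.1] m [ 0.04  0.2  -0.11] theta tool 3.073 q [ 0.37  0.72  1.15 -0.47  1.71  0.71] w 60.1 t 25.925
0 [[259.0, 228.5], [257.2, 225.3], [255.1, 221.9]]
0.1 [[259.3, 228.3], [257.8, 225.0], [256.0, 221.4]]
0.3 [[260.0, 228.1], [259.1, 224.5], [258.0, 220.6]]
0 [[282.9, 196.8], [285.6, 197.4], [288.6, 198.1]]
0.1 [[282.8, 197.1], [285.3, 198.0], [288.1, 199.0]]
0.3 [[282.4, 197.7], [284.6, 199.2], [287.0, 200.9]]
```

View pics/a6.png

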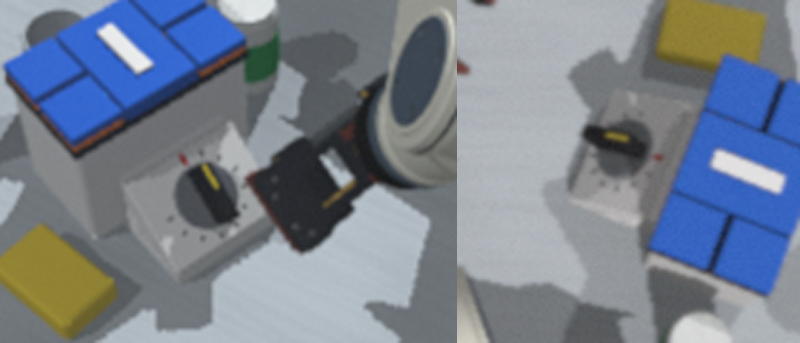

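The bar now points up-slope at the red mark, and the gripper is clear of everything. I'll measure the angle more precisely from the yellow line and the bar in both views.

```bash
python3 - <<'E'
from h import *
from scipy.optimize import minimize_scalar
for nm in('scene','top'):
    im=dict(np.load(f'pics/{nm}.npz')); c=im['pixels'].astype(float)
    uv0=proj(im,[D+n*44])[0]; vv,uu=np.mgrid[:420,:560]
    near=np.hypot(uu-uv0[0],vv-uv0[1])<15
    for lab,W in(('yellow',np.clip(np.minimum(c[...,0],c[...,1])-c[...,2]-15,0,None)*near),('bar',((c.max(-1)<50)&near).astype(float))):
        m=W>0; x=np.c_[uu[m],vv[m]]; wt=W[m]; mu=np.average(x,axis=0,weights=wt); C=np.cov((x-mu).T,aweights=wt)
        e=np.linalg.eigh(C)[1][:,-1]
        f=lambda th:(lambda d:1-abs(d@e)/np.linalg.norm(d))(np.diff(proj(im,[D+n*44,D+n*44+(np.cos(th)*up-np.sin(th)*ty)*30]),axis=0)[0])
        print(nm,lab,m.sum(),mu.round(1),'theta',round(minimize_scalar(f,bounds=(-.7,.7),method='bounded').x,3))
E
```

```text
scene yellow 30 [258.2 226.3] theta -0.007
scene bar 133 [260.1 233.5] theta -0.339
top yellow 29 [285.5 197.4] theta -0.004
top bar 88 [284.7 199.7] theta 0.078
```

The yellow line reads about -0.005 rad in both views. The "bar" fit is off because its mask includes the bar's dark sides. The robot is clear, so I'm handing in.

```bash
python3 -c "
from workcell import *
print(close_job())"
```

```text
the job is handed in; nothing more can be done
None
```

I pressed all four lid corners home one at a time, then turned the dial anticlockwise to its zero stop in two grasps. I then let go, backed clear and handed the job in at about 26 s of the 72 s allowed. The job returned no verdict.

**Lid:** each corner stopped at a tool height of 170.1–170.3 mm (170 mm is home), with readings of 16–23 N at the stops. Depth checks in both views put the pads flush with the lid's middle, within about 1 mm. A thin orange edge still shows in the pictures, which the depth readings don't support as proud corners.

**Dial:** the turning moment rose from about 0.15 to 0.6–0.8 N m at the zero position, so it reached the stop. After release, the yellow pointer measured about -0.005 rad in both views. A cruder check on the black bar disagreed (-0.34 and +0.08 rad). I set it aside because its mask also picks up the bar's dark sides.

**Other things on the counter:** the force readings showed no unexpected contact and the sponge and can look undisturbed. I did not measure where the loose items ended up.

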